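Complete the cell rack and show the red cell to the inspection camera

TASK

Get this set of sample cells ready for the window check: first stand the yellow-capped cell from the mat fully down in the rack's empty middle socket, with its tab towards the white stripe like the others, and let go of it. Then take the red-capped cell out of the rack and hold it still in the air 15 cm in front of the inspection camera's lens, centred on its line of sight with the window squarely facing the lens (the camera looks down at 25 degrees, so the cell leans back), and finish while still holding it there. Leave the blue-capped cell, the bottles, the beaker and the cup where they stand.

Things in the scene. Friction and masses are not known exactly. Their poses are not given: they have to be found in the camera images.
- yellow: The yellow-capped sample cell: white block 30 x 30 x 90 mm tall, 90 g, yellow cap (top 13 mm, flush). On its +x face a dark window (18 x 34 mm, centre 48 mm up) and above it a yellow tab on the cap, 9 mm out, 12 wide. Origin: centre of underside, z up; the plain y faces are for gripping. Starts upright on the 4 mm mat, turned by up to about a quarter turn from the others.
- red: The red-capped sample cell: white block 30 x 30 x 90 mm tall, 90 g, red cap (top 13 mm, flush). On its +x face a dark window (18 x 34 mm, centre 48 mm up) and above it a red tab on the cap, 9 mm out, 12 wide. Origin: centre of underside, z up; the plain y faces are for gripping. Starts in either end socket of the rack, on its floor (6 mm up), tab to the stripe.
- blue: The blue-capped sample cell: white block 30 x 30 x 90 mm tall, 90 g, blue cap (top 13 mm, flush). On its +x face a dark window (18 x 34 mm, centre 48 mm up) and above it a blue tab on the cap, 9 mm out, 12 wide. Origin: centre of underside, z up; the plain y faces are for gripping. Stands in the rack's other end socket, tab to the stripe.
- yellow_tab (a point): Outer end of the yellow cell's tab, 24 mm out in +x and 85 mm up from that cell's origin.
- red_window (a point): Centre of the red cell's window, on its +x face: 15 mm out in +x and 48 mm up from that cell's origin.
- red_back (a point): Point on the red cell's back face, straight behind the window: 15 mm out in -x and 48 mm up from that cell's origin.
- rack: Fixed grey rack, 85 (x) x 225 (y) x 36 mm high, three square sockets in a row along y, 80 mm apart, each 35 x 35 mm, 30 mm deep (2.5 mm free on each side of a cell), mouth chamfered 2 mm. A white stripe runs along its +x edge, away from the robot. Origin under its centre.
- socket (a point): Centre of the floor of the rack's empty middle socket, 6 mm above the bench; the mouth is 30 mm above it.
- mat: Thin fixed grey drying mat, 170 x 170 x 4 mm; origin under its centre.
- camera: Fixed camera stand: dark foot 130 x 110 x 16 mm, steel post 325 mm high at 35 mm in its +x, with the white camera head on a short arm. Origin under the foot; the camera looks towards its -x.
- lens: Camera head: white 46 mm box, black lens of 34 mm diameter with an orange ring. Origin: centre of the lens's front, 270 mm up. Its -x is the line of sight, 25 degrees (0.436 rad) down from level; y level; z leans 25 degrees from vertical, top away from the camera. A cell shown squarely has its x along this x (towards the camera) and its z along this z.
- view (a point): The viewing point: on the line of sight, 150 mm in front of the lens's front, about 207 mm above the bench, in free air.
- bottle_yellow: Loose yellow buffer bottle with a black cap, 62 mm diameter, 150 mm tall, in the back row; bystander. Origin under its centre.
- bottle_clear: Loose white buffer bottle with a black cap, 62 mm diameter, 150 mm tall, in the back row; bystander. Origin under its centre.
- bottle_pink: Loose pink buffer bottle with a black cap, 62 mm diameter, 150 mm tall, in the back row; bystander. Origin under its centre.
- beaker: Loose empty glass beaker, 68 mm diameter, 85 mm tall; bystander. Origin under its centre.
- cup: Loose empty white plastic cup, 52 mm diameter, 60 mm tall; bystander. Origin under its centre.
Not all that is in view belongs to the job. What is shaped like the red but purple or turquoise is not meant.

How it is judged:
By the outcome, as a careful person would: the job done as asked, in the order asked, and still so for the second after the job is handed in, while the arm keeps its last pose, push and grip.
It also fails if it takes over 53 s, if anything falls off the work surface, if the arm or the gripper's body presses on something with over 40 N, if the wrist force passes 120 N, or if a joint passes its speed limit or range.

ROBOT

A 7-joint arm with a two-finger parallel gripper is mounted at the origin on the work surface. World frame = base frame: x ahead of the robot, y to its left, z up, the work surface at z = 0. Lengths are in mm, angles in rad, forces in N, time in s.
With the tool pointing down it reaches from about 400 to 875 mm from the base axis. Payload 19.3 kg.
Tool frame: the origin (TCP) lies at the very end of the fingers, on their centre line; the grasp point (between the pads) lies 19 mm behind it (grip_point_offset is the z of the grasp point in the tool frame, in mm); z points along the fingers, x is the direction in which the jaws open and shut, and the axes are right-handed (so a half turn about z gives the same grasp; the last joint's range is limited). The gripper opens to 85 mm and grips with 20 to 120 N. Pads are 22 mm wide; open, the fingers measure 114 mm over their backs; the gripper's body (76 mm by 85 mm) begins 54 mm behind the grasp point. The pads swing forward as they close: fully open they stand 13 mm farther back than shut.
Start: joints at [1.222, 0.521, -0.036, 1.599, 0.021, 1.021, -0.113], TCP at [171.973, -600.866, 231.291] pointing down, gripper open.
Joint ranges: [-2.91, 2.91], [-0.3, 2.13], [-1.5, 1.42], [0.17, 2.43], [-1.26, 4.41], [0.16, 1.93], [-2.52, 2.52]. Speed limits (rad/s): [1.89, 1.89, 2.39, 2.39, 3.01, 3.01, 3.01].

INTERFACE

Orientations are given as a 3x3 rotation matrix whose columns are the frame's x, y, z axes.
In Python, from workcell import movep, movel, goto_joints, open_gripper, clamp, wait, inverse_kinematics, read_state, camera, PlanningError, finish_job, grip_point_offset gives the robot as it stands. Calls block until the motion is done:
- movep(position, orientation): joint-space move of the TCP to a pose.
- movel(position, frame=None, max_speed=150, guard=None): straight line of the TCP; frame=None keeps the orientation; max_speed is the mean speed in mm/s. With guard (N) it stops when the force on the tool has changed by that much, and returns True; else False.
- goto_joints(angles): joint-space move.
- open_gripper() and clamp(): open the fingers fully, or close them until they stop; the grip force is fixed at half the most.
- wait(seconds).
- inverse_kinematics(position, orientation): joint angles nearest the present ones, or None.
- read_state(): the state.
- camera(name): name is "scene" or "top" or "wrist"; returns a dict with "image" (420x560x3 uint8, blue, green, red), "range_z" (420x560 float32, mm along the optical axis (not along the pixel's ray), 0 where there is no reading), "fx", "fy", "cx", "cy" (pixels), "cam_to_world" (4x4, takes a point from camera to world coordinates). Camera axes: x right, y up, looking along -z (the intrinsics and any distortion apply to the point x, -y, -z); pixel columns grow to the right and rows downward; lengths in mm; the calibration is good to about 2 mm. A picture is of the moment at which its call begins.
A pose or a line that the arm cannot do raises PlanningError and nothing moves.
- finish_job(): hands the job in, once; it reports no verdict.
The state is a dict: "time": time; "qpos": joint angles; "qvel": joint speeds; "joint_efforts": joint torques, N m; "eef_pos": TCP position; "tool_rot": TCP orientation; "ft_force": force on the tool from outside, world axes, zero at the start; "torque": the same for the moment, N m; "finger_gap": finger opening in mm.
Only numpy, scipy, OpenCV 4.12 (cv2) and the standard library are available. Lean on these libraries where they do the work, as an engineer would, in place of code of your own. Each camera call takes 0.05 s, during which the arm holds its last target. There are 200 camera calls.

## Working session

There is one attempt and no reset: what is moved stays moved. The work goes in short steps, each a Python script; the robot and the scene stay as the last script left them, time stands still between calls to the robot, and variables do not carry over. Pictures are saved under pics/ and viewed, about 8 in all and at most 12, crops included, and the job is handed in when it is done.

```bash
ls; mkdir -p pics
cat > h.py <<'E'
import numpy as np, cv2
from workcell import *
def cloud(c):
    z=c["range_z"].astype(float); v,u=np.mgrid[:z.shape[0],:z.shape[1]]
    p=np.stack([(u-c["cx"])/c["fx"]*z,-(v-c["cy"])/c["fy"]*z,-z,np.ones_like(z)],-1)
    w=(p@np.array(c["cam_to_world"]).T)[...,:3]; w[z==0]=np.nan
    return w
E
python3 - <<'E'
from h import *
a=camera("scene");b=camera("top")
np.savez("pics/first.npz",**{k+n:np.array(c[k]) for n,c in (("s",a),("t",b)) for k in c if not isinstance(c[k],str)})
cv2.imwrite("pics/scene.png",a["image"]);cv2.imwrite("pics/top.png",b["image"])
for c in(a,b): print({k:v for k,v in c.items() if k not in("image","range_z")})
s=read_state();print(s["time"],s["tool_rot"],s["finger_gap"],grip_point_offset)
E
```

```text
pics
{'fx': 424.2237351449428, 'fy': 424.2237351449428, 'cx': 275.8680137911171, 'cy': 210.4667555970213, 'cam_to_world': array([[-3.12197312e-01, -7.10941521e-01,  6.30154737e-01,
         1.22146715e+03],
       [ 9.49982961e-01, -2.27984838e-01,  2.13436845e-01,
         1.71784149e+02],
       [-8.07538913e-03,  6.65270672e-01,  7.46558585e-01,
         9.62033054e+02],
       [ 0.00000000e+00,  0.00000000e+00,  0.00000000e+00,
         1.00000000e+00]])}
{'fx': 430.7082844457342, 'fy': 430.7082844457342, 'cx': 279.3104288506801, 'cy': 217.17060033276385, 'cam_to_world': array([[ 9.67598528e-03,  9.89709421e-01, -1.42764275e-01,
         4.16626040e+02],
       [-9.99926799e-01,  8.53940622e-03, -8.57179570e-03,
        -6.09804513e+01],
       [-7.26446481e-03,  1.42836765e-01,  9.89719600e-01,
         1.17644525e+03],
       [ 0.00000000e+00,  0.00000000e+00,  0.00000000e+00,
         1.00000000e+00]])}
0.1 [[ 2.75206580e-01 -9.61385043e-01 -3.70203045e-04]
 [-9.61384545e-01 -2.75206816e-01  9.82019807e-04]
 [-1.04598156e-03  8.56491736e-05 -9.99999449e-01]] 85.40143827232339 -18.700000000000003
```

View pics/scene.png

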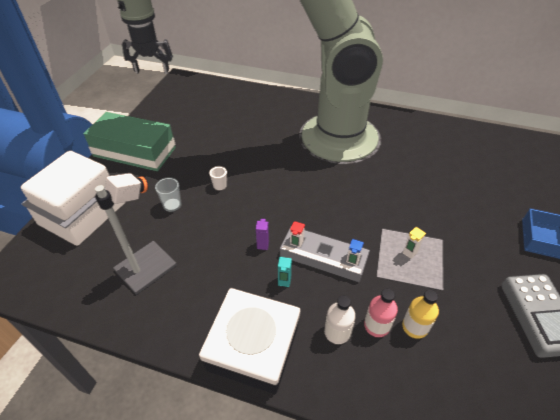

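View pics/top.png

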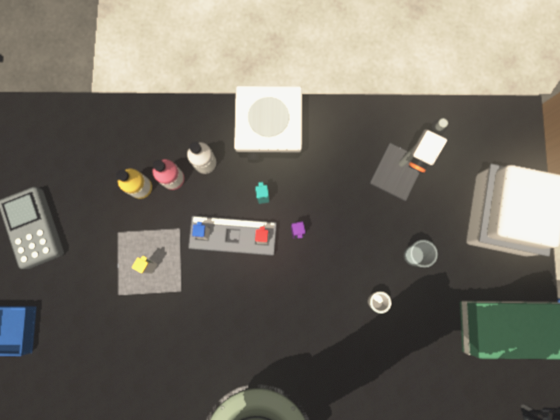

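Scene: the red cell is at about (297,231) and (262,236) in the top view. It could be confused with purple (262,236; top 299,229), turquoise (285,272; top 262,192) or the pink bottle (380,310). Yellow is on the mat at (415,238; top 141,264), not the yellow bottle (420,312; top 133,183). The empty middle socket is at top (234,236), and the orange lens ring at scene (144,185), top (417,168).

```bash
cat > m1.py <<'E'
from h import *
d=np.load("pics/first.npz")
for n in "st":
    c={k:d[k+n] for k in("image","range_z","fx","fy","cx","cy","cam_to_world")}
    w=cloud(c); hsv=cv2.cvtColor(c["image"],cv2.COLOR_BGR2HSV)
    for name,lo,hi in (("yellow",22,35),("red",174,180),("red0",0,6),("orange",6,16),("blue",105,122),("purple",130,150),("turq",80,95)):
        m=((hsv[...,0]>=lo)&(hsv[...,0]<=hi)&(hsv[...,1]>140)&(hsv[...,2]>70)).astype(np.uint8)
        N,L,S,C=cv2.connectedComponentsWithStats(m)
        for i in range(1,N):
            if S[i,4]<25: continue
            p=w[L==i]; p=p[~np.isnan(p[:,0])]
            if len(p)and abs(np.median(p[:,1]))<480 and np.median(p[:,2])>30: print(n,name,S[i,4],C[i].round(),np.median(p,0).round(),p.min(0).round(),p.max(0).round())
    # tall things
    for nm,sel in (("mat",(w[...,2]>2.5)),):
        pass
    g=(w[...,2]>30)&(w[...,2]<41)&(abs(w[...,1])<300)
    N,L,S,C=cv2.connectedComponentsWithStats(g.astype(np.uint8))
    for i in range(1,N):
        if S[i,4]>300:
            p=w[L==i]; r=cv2.minAreaRect(p[:,:2].astype(np.float32)); print(n,"rack?",S[i,4],r,np.median(p,0).round(1))
    for u,v in ([(141,264),(262,236),(234,236),(199,230),(425,145),(417,168),(398,172),(422,254),(380,302)] if n=="t" else [(297,231),(325,250),(144,185),(125,190),(145,268)]): print(n,u,v,w[v,u].round())
E
python3 m1.py
python3 - <<'E'
import cv2
a=cv2.imread('pics/scene.png');cv2.imwrite('pics/crop1.png',cv2.resize(a[200:300,230:450],None,fx=3.6,fy=3.6,interpolation=2))
E
```

```text
s yellow 122 [431. 313.] [685. 349. 103.] [593. 335.  -2.] [696. 385. 121.]
s red0 133 [297. 227.] [530.  -6.  95.] [430. -39.  -2.] [552.  10. 100.]
s orange 69 [144. 184.] [ 660. -335.  280.] [ 396. -573.   -4.] [ 673. -329.  292.]
s blue 130 [356. 245.] [540. 155.  96.] [447. 140.   1.] [564. 171. 101.]
s turq 143 [284. 265.] [649.  -3.  89.] [628. -19.  40.] [667.  11.  94.]
s rack? 1686 ((532.6775512695312, 73.9659423828125), (225.1353302001953, 90.88313293457031), 85.82230377197266) [545.2  80.1  36.3]
s 297 231 [540.  -1.  93.]
s 325 250 [514.  75.   8.]
s 144 185 [ 665. -333.  282.]
s 125 190 [ 710. -348.  304.]
s 145 268 [ 724. -369.   13.]
t yellow 172 [129. 185.] [650. 328. 107.] [637. 310.  93.] [663. 360. 129.]
t red0 142 [261. 234.] [529.  -8.  96.] [511. -21.  33.] [549.   7. 101.]
t orange 62 [417. 167.] [ 654. -342.  287.] [ 646. -362.  274.] [ 668. -331.  291.]
t blue 111 [198. 230.] [538. 152.  97.] [525. 140.  91.] [556. 166. 102.]
t rack? 2011 ((531.3494873046875, 73.79757690429688), (225.66432189941406, 85.60142517089844), 86.00020599365234) [526.6  72.   36.7]
t 141 264 [451. 293.  95.]
t 262 236 [524.  -8.  95.]
t 234 236 [533.  73.   3.]
t 199 230 [538. 151.  95.]
t 425 145 [ 694. -353.  315.]
t 417 168 [ 652. -343.  290.]
t 398 172 [ 713. -377.   15.]
t 422 254 [ 488. -439.    3.]
t 380 302 [ 359. -322.    3.]
```

View pics/crop1.png

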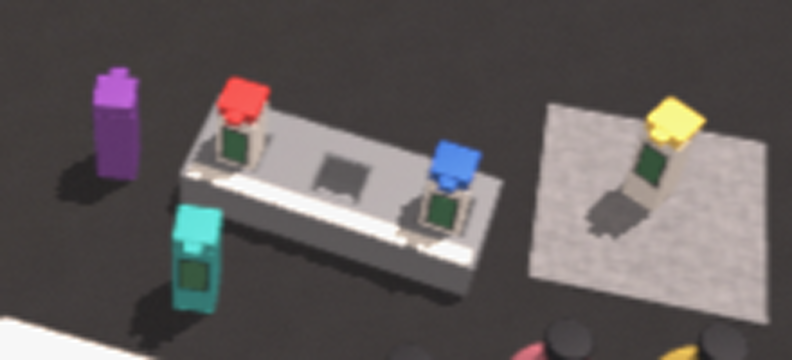

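```bash
cat >> h.py <<'E'
def Rz(a): c,s=np.cos(a),np.sin(a); return np.array([[c,-s,0],[s,c,0],[0,0,1.]])
def tool(Rc,flip=1): # tool orientation gripping a cell of orientation Rc from above, by its y faces
    return np.stack([flip*Rc[:,1],flip*Rc[:,0],-Rc[:,2]],1)
def save(c,n): np.savez(f"pics/{n}.npz",**{k:np.array(c[k]) for k in("image","range_z","fx","fy","cx","cy","cam_to_world")}); cv2.imwrite(f"pics/{n}.png",c["image"])
E
python3 - <<'E'
from h import *
d=np.load("pics/first.npz")
for n in "st":
    c={k:d[k+n] for k in("image","range_z","fx","fy","cx","cy","cam_to_world")}
    w=cloud(c)
    for nm,lo,hi in(("foot",11,20),("head",285,330)):
        g=(w[...,2]>lo)&(w[...,2]<hi)&(w[...,1]<-290)&(w[...,1]>-470)&(w[...,0]>630)&(w[...,0]<800)
        N,L,S,C=cv2.connectedComponentsWithStats(g.astype(np.uint8)); i=1+S[1:,4].argmax()
        print(n,nm,S[i,4],cv2.minAreaRect(w[L==i][:,:2].astype(np.float32)))
print(read_state()["time"])
q=read_state()["qpos"]
R=np.array(read_state()["tool_rot"])
for p,yaw in(((480,190,330),-0.07),((451,293,47),-.8),((531,74,49),-.07),((526,-6,49),-.07)):
  for f in(1,-1):
    s=inverse_kinematics(p,tool(Rz(yaw),f)); print(p,f,None if s is None else np.round(s,2))
xl=-np.radians(27); t=np.radians(25)
Ry=np.array([[np.cos(t),0,-np.sin(t)],[0,1,0],[np.sin(t),0,np.cos(t)]])
Rv=Rz(xl)@Ry
for f in(1,-1): print("view",f,Rv.round(2).tolist(),inverse_kinematics((542-5,-269,200),tool(Rv,f)))
movel((172,-480,420),max_speed=250)
f=min((1,-1),key=lambda f: 9 if inverse_kinematics((480,190,330),tool(Rz(-.07),f)) is None else abs(inverse_kinematics((480,190,330),tool(Rz(-.07),f))[6]))
print("f",f)
movep((480,190,340),tool(Rz(-.07),f))
c=camera("wrist");save(c,"w1")
s=read_state();print(s["time"],s["eef_pos"],np.round(s["qpos"],2)); print(c["cam_to_world"],c["fx"],c["cx"],c["cy"])
E
```

```text
s foot 1507 ((716.7655029296875, -375.3373107910156), (113.30209350585938, 130.7302703857422), 62.890525817871094)
s head 1037 ((701.3550415039062, -366.783447265625), (49.354759216308594, 116.69366455078125), 59.41358184814453)
t foot 1470 ((714.839599609375, -376.0701904296875), (109.61156463623047, 131.02108764648438), 62.84432601928711)
t head 1085 ((698.5581665039062, -367.78326416015625), (46.259490966796875, 115.07754516601562), 62.746849060058594)
0.1
(480, 190, 330) 1 [ 0.39  0.48 -1.23  1.71  0.47  1.29  0.56]
(480, 190, 330) -1 [ 0.27  0.39 -1.01  1.72  0.35  1.23 -2.46]
(451, 293, 47) 1 [-0.11  0.8  -0.82  1.93  0.83  0.79 -0.64]
(451, 293, 47) -1 [-1.09  0.76  0.59  1.98 -0.72  0.62 -2.4 ]
(531, 74, 49) 1 [ 0.33  0.79 -0.82  1.93  0.82  0.79  0.54]
(531, 74, 49) -1 [-0.09  0.66 -0.22  1.95  0.26  0.56 -2.12]
(526, -6, 49) 1 [ 0.46  0.77 -0.79  1.96  0.8   0.76  0.69]
(526, -6, 49) -1 [-0.01  0.64 -0.13  1.98  0.15  0.52 -1.88]
view 1 [[0.81, 0.45, -0.38], [-0.41, 0.89, 0.19], [0.42, 0.0, 0.91]] [ 0.78549304  0.40089636 -0.56671263  2.05581541  0.77871446  0.40746124
  0.72920155]
view -1 [[0.81, 0.45, -0.38], [-0.41, 0.89, 0.19], [0.42, 0.0, 0.91]] [ 0.20121275  0.36095569  0.16628147  2.0841885  -0.01840171  0.26775862
 -1.68127939]
f 1
3.825 [480.3198965  189.30246688 339.93652568] [ 0.36  0.44 -1.17  1.7   0.42  1.29  0.61]
[[ 7.24147200e-02 -9.54538593e-01 -2.89157714e-01  4.06003331e+02]
 [ 9.97374608e-01  6.93085574e-02  2.09813186e-02  1.93826259e+02]
 [ 1.36256876e-05 -2.89917918e-01  9.57051514e-01  4.82378260e+02]
 [ 0.00000000e+00  0.00000000e+00  0.00000000e+00  1.00000000e+00]] 298.00697959185965 282.0043765040148 214.30269044981492
```

View pics/w1.png

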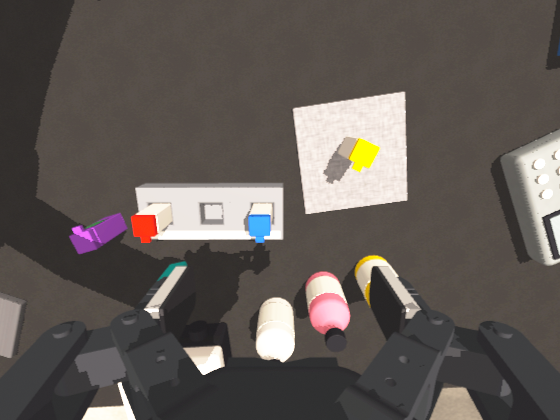

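The wrist view shows yellow at (362,154) with its tab to the lower left, the empty socket at (212,212), red at (146,224) and blue at (260,222). The camera yaw is about -27.1° (foot and head agree).

```bash
cat >> h.py <<'E'
def load(n): return dict(np.load(f"pics/{n}.npz"))
def ray(c,uv,z):
    M=np.array(c["cam_to_world"]); uv=np.atleast_2d(uv).astype(float)
    d=np.c_[(uv[:,0]-c["cx"])/c["fx"],-(uv[:,1]-c["cy"])/c["fy"],-np.ones(len(uv))]@M[:3,:3].T
    return M[:3,3]+d*((z-M[2,3])/d[:,2])[:,None]
def cap(c,lo,hi,ztop,box,smin=120):
    """pose of a cell from its cap's top face: mask by colour + depth, ray-cast, square fit, tab direction"""
    w=cloud(c); hsv=cv2.cvtColor(c["image"],cv2.COLOR_BGR2HSV); h=hsv[...,0].astype(int)
    x0,y0,x1,y1=box; inb=np.zeros(h.shape,bool); inb[y0:y1,x0:x1]=1
    m=inb&(((h>=lo)&(h<=hi)) if lo<hi else ((h>=lo)|(h<=hi)))&(hsv[...,1]>smin)&(hsv[...,2]>70)
    top=m&(abs(w[...,2]-ztop)<5)
    v,u=np.nonzero(top); p=ray(c,np.c_[u,v],ztop)
    zz=np.nanmedian(w[top][:,2])
    k=cv2.morphologyEx(top.astype(np.uint8),cv2.MORPH_OPEN,np.ones((9,9),np.uint8)) # tab drops out
    v,u=np.nonzero(k); b=ray(c,np.c_[u,v],ztop); r=cv2.minAreaRect(b[:,:2].astype(np.float32))
    ctr=np.array(r[0]); t=p[np.linalg.norm(p[:,:2]-ctr,axis=1)>18.5][:,:2]
    far=p[:,:2]-ctr; 
    td=p.mean(0)[:2]-b.mean(0)[:2]
    return dict(n=len(p),z=round(float(zz),1),rect=np.round([*r[0],*r[1],r[2]],1),tabdir=np.degrees(np.arctan2(td[1],td[0])).round(1),all=np.round(p[:,:2].mean(0),1))
E
python3 - <<'E'
from h import *
c=load("w1")
print("Y",cap(c,20,38,94,(320,120,410,190)))
print("R",cap(c,172,8,96,(120,190,190,250)))
print("B",cap(c,100,125,96,(235,190,290,250)))
w=cloud(c)
g=(w[...,2]>33)&(w[...,2]<39); g[:, :125]=0; g[:170]=0; g[250:]=0; g[:,290:]=0
v,u=np.nonzero(g);p=ray(c,np.c_[u,v],36);print("rack",cv2.minAreaRect(p[:,:2].astype(np.float32)),np.nanmedian(w[g][:,2]))
# socket hole: dark-depth area inside rack
hole=np.zeros(g.shape,bool);hole[198:228,195:232]=~g[198:228,195:232]
N,L,S,C=cv2.connectedComponentsWithStats(hole.astype(np.uint8))
for i in range(1,N):
    if S[i,4]>60:
        v,u=np.nonzero(L==i);p=ray(c,np.c_[u,v],36);print("hole",S[i],cv2.minAreaRect(p[:,:2].astype(np.float32)))
E
```

```text
Y {'n': 602, 'z': 93.8, 'rect': array([449.9, 296.6,  29.9,  31.6,  85.8]), 'tabdir': np.float64(-39.4), 'all': array([450.8, 295.4])}
R {'n': 531, 'z': 95.5, 'rect': array([530.3,  -5.2,  30.8,  37.9,  85.8]), 'tabdir': np.float64(164.2), 'all': array([527.7,  -4.9])}
B {'n': 479, 'z': 95.6, 'rect': array([537.3, 152.7,  27.4,  29. ,  85.8]), 'tabdir': np.float64(-15.0), 'all': array([538.8, 152.6])}
rack ((531.8381958007812, 73.56954193115234), (224.8665313720703, 84.87165832519531), 85.84713745117188) 35.92748668200812
hole [199 203  25  23 488] ((532.541748046875, 73.40917205810547), (37.061920166015625, 35.95955276489258), 85.84709167480469)
```

Run:
```python
from h import *
movep((449,296,200),tool(Rz(np.radians(-45))))
c=camera("wrist");save(c,"w2")
s=read_state();print(s["time"],s["eef_pos"],np.round(s["qpos"],2))
print("Y",cap(c,20,38,94,(0,0,560,420)))
cv2.imwrite("pics/w2c.png",c["image"][100:340,150:420])
```

```text
4.8333 [449.71737836 295.54624632 200.62880463] [-0.06  0.55 -0.88  1.83  0.5   1.   -0.36]
Y {'n': 1661, 'z': 93.7, 'rect': array([543.3, 317.1, 224.1,  38.1,  11.4]), 'tabdir': np.float64(15.5), 'all': array([499.3, 310.3])}
```

View pics/w2c.png

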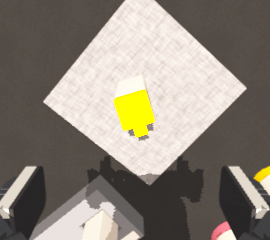

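The yellow cell is alone between the fingers at full-frame (285,212), with its tab pointing down and slightly right. I'll measure within that box.

Run:
```python
from h import *
c=load("w2")
w=cloud(c); hsv=cv2.cvtColor(c["image"],cv2.COLOR_BGR2HSV)
m=(hsv[...,0]>20)&(hsv[...,0]<38)&(hsv[...,1]>120)&(hsv[...,2]>70); b=np.zeros(m.shape,bool); b[170:260,240:330]=1
m&=b&(abs(w[...,2]-94)<4)
k=cv2.morphologyEx(m.astype(np.uint8),cv2.MORPH_OPEN,cv2.getStructuringElement(cv2.MORPH_ELLIPSE,(21,21)))
for nm,mm in(("all",m),("body",k>0)):
    v,u=np.nonzero(mm);p=ray(c,np.c_[u,v],94)[:,:2].astype(np.float32);print(nm,len(p),cv2.minAreaRect(p),p.mean(0))
print(cap(c,20,38,94,(240,170,330,260)))
v,u=np.nonzero(m&~(cv2.dilate(k,np.ones((3,3),np.uint8))>0)); p=ray(c,np.c_[u,v],94)[:,:2]; print("tab",len(p),p.mean(0))
```

```text
all 1239 ((453.1225891113281, 295.50244140625), (29.46237564086914, 39.0040283203125), 61.97633743286133) [450.643   296.80057]
body 675 ((450.00518798828125, 301.5040588378906), (26.336009979248047, 25.083757400512695), 18.81969451904297) [449.1825  300.61334]
{'n': 1248, 'z': 93.6, 'rect': array([453. , 295.4,  29.4,  39.2,  61.4]), 'tabdir': np.float64(-168.0), 'all': array([450.6, 296.8])}
tab 458 [452.91359348 290.62613054]
```

Run:
```python
from h import *
y=np.radians(-28); R=tool(Rz(y))
movep((449.2,297.4,120),R); movel((449.2,297.4,47),max_speed=100,guard=15); 
clamp(); s=read_state(); print(s["time"],s["finger_gap"],s["eef_pos"],s["ft_force"])
movel((449.2,297.4,190),max_speed=150)
movep((531.8,73.6,190),tool(Rz(np.radians(-4.15))))
s=read_state(); print(s["time"],s["finger_gap"],s["eef_pos"],np.round(s["tool_rot"],3).tolist())
c=camera("wrist");save(c,"w3"); cv2.imwrite("pics/w3c.png",c["image"][60:,:])
```

```text
6.6833 29.4357171876154 [449.29398608 297.40362756  47.22236734] [-1.07724269 -0.76008563  6.18087761]
8.725 29.845904217871116 [531.46767684  74.7792858  189.83330789] [[0.072, 0.997, -0.0], [0.997, -0.072, 0.001], [0.001, -0.0, -1.0]]
```

View pics/w3c.png

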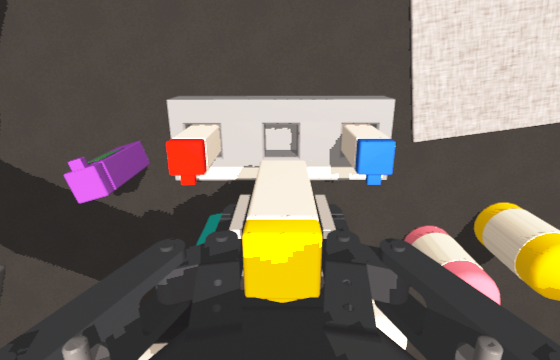

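Yellow is held upright and square, its back face at (282,250) in the full frame. The rack's empty socket is at (281,200), with red at (187,217) and blue at (375,217) on either side.

Run:
```python
from h import *
c=load("w3"); w=cloud(c); s=read_state(); T=np.array(s["tool_rot"]); e=np.array(s["eef_pos"])
print(e,s["time"])
b=w[230:270,262:302].reshape(-1,3); l=(b-e)@T; print("back face tool y med, z range",np.nanmedian(l,0),np.nanstd(l[:,1]), np.nanmin(l[:,2]),np.nanmax(l[:,2]))
A=np.c_[l[:,0],l[:,2],np.ones(len(l))]; ok=~np.isnan(l[:,0]); print("tilt",np.linalg.lstsq(A[ok],l[ok,1],rcond=None)[0])
hsv=cv2.cvtColor(c["image"],cv2.COLOR_BGR2HSV)
m=(hsv[...,0]>20)&(hsv[...,0]<38)&(hsv[...,1]>120); m[:270]=0; m[:,:230]=0; m[:,340:]=0; m[365:]=0
l=(w[m]-e)@T; print("cap top tool z",np.nanmedian(l[:,2]),"x",np.nanpercentile(l[:,0],[1,99]),"y",np.nanpercentile(l[:,1],[1,99]))
g=(w[...,2]>33)&(w[...,2]<39); g[:155]=0; g[245:]=0; g[:,:160]=0; g[:,400:]=0
v,u=np.nonzero(g);p=ray(c,np.c_[u,v],36);print("rack",cv2.minAreaRect(p[:,:2].astype(np.float32)))
h=np.zeros_like(g); h[175:222,255:308]=~g[175:222,255:308]
N,L,S,C=cv2.connectedComponentsWithStats(h.astype(np.uint8)); i=1+S[1:,4].argmax()
v,u=np.nonzero(L==i);p=ray(c,np.c_[u,v],36);print("hole",S[i],cv2.minAreaRect(p[:,:2].astype(np.float32)))
```

```text
[531.45897669  75.2254673  189.98455802] 8.775
back face tool y med, z range [ -1.19826472 -14.79914587  -5.91213092] 0.25905813974045205 -27.489815946862883 23.945299861742797
tilt [-1.29635925e-03 -2.40542300e-04 -1.48016918e+01]
cap top tool z -46.23352389028409 x [-16.73638921  13.32411939] y [-15.22645225  15.51450659]
rack ((531.9103393554688, 73.23738098144531), (224.9967041015625, 84.36471557617188), 85.81996154785156)
hole [ 264  184   35   34 1119] ((532.0777587890625, 73.24898529052734), (34.77113723754883, 34.84598159790039), 85.81463623046875)
```

Run:
```python
from h import *
s=read_state(); wait(.3); s=read_state(); print(s["time"],s["eef_pos"],s["ft_force"])
movel((532,74,86),max_speed=120,guard=15); s=read_state(); print(s["time"],s["eef_pos"],s["ft_force"])
g=movel((532,74,49),max_speed=40,guard=12); wait(.1); s=read_state(); print(g,s["time"],s["eef_pos"],s["ft_force"],s["finger_gap"])
```

```text
9.075 [531.70939338  74.29604117 190.06009049] [-0.53058414 -0.25594883 -1.13843976]
10.0917 [532.3395253   74.13208278  86.58617114] [ 0.86504699 -0.01461028  0.06199808]
True 11.0833 [531.75380124  74.07286324  49.19331367] [-2.82500848 -1.33964889  9.81848366] 29.56919381464749
```

Run:
```python
from h import *
open_gripper(); s=read_state(); print(s["time"],s["finger_gap"],s["ft_force"])
movel((532,74,190),max_speed=200)
R=tool(Rz(np.radians(-4.15)))
movel((526.2,-6.4,200),R,max_speed=150)
wait(.25)
s=read_state(); print(s["time"],s["eef_pos"],s["ft_force"])
c=camera("wrist");save(c,"w4")
w=cloud(c); hsv=cv2.cvtColor(c["image"],cv2.COLOR_BGR2HSV);h=hsv[...,0].astype(int)
for nm,lo,hi in(("yellow",20,38),("red",-1,8),("blue",100,125)):
    m=(h>lo)&(h<hi)&(hsv[...,1]>120)&(hsv[...,2]>60)&(w[...,2]>88)&(w[...,2]<102)&(w[...,0]<575)&(w[...,0]>490)
    v,u=np.nonzero(m)
    if len(v)<50: continue
    p=ray(c,np.c_[u,v],96)[:,:2].astype(np.float32); print(nm,len(p),cv2.minAreaRect(p),np.nanmedian(w[m][:,2]),(u.mean(),v.mean()))
```

```text
11.6667 85.51494107990852 [ 0.59023105 -0.2639321   0.22853019]
13.4667 [526.20935463  -5.5403736  199.95586049] [-1.10695771 -0.09939985 -0.35564276]
yellow 1328 ((534.8175048828125, 71.97289276123047), (30.81401252746582, 39.969058990478516), 85.86135864257812) 95.64774455753263 (np.float64(373.0926204819277), np.float64(214.37876506024097))
red 1275 ((529.5604248046875, -7.004748344421387), (28.825605392456055, 39.08934020996094), 85.87400817871094) 95.6565995013793 (np.float64(281.25254901960784), np.float64(214.9819607843137))
blue 1454 ((540.8602905273438, 149.7379150390625), (33.714019775390625, 39.104183197021484), 85.87374877929688) 95.60651723606448 (np.float64(463.439477303989), np.float64(215.07015130674003))
```

View pics/w4.png

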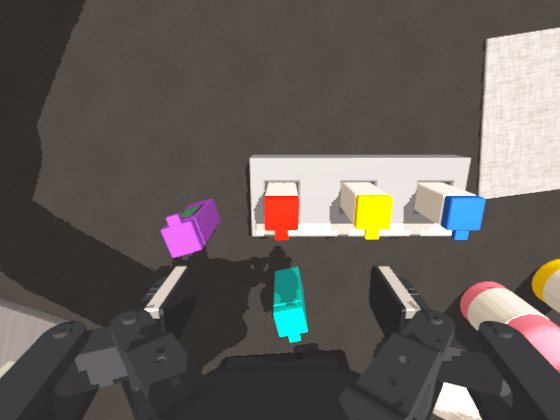

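Yellow is at (373,214) beside red (281,215) and blue (463,215), with the same cap height (95.6) and yaw and its tab to the stripe, so it's seated. Next is a close look at the lens with empty fingers.

```bash
cat >> h.py <<'E'
def Rview(yaw,t=np.radians(25)):
    return Rz(yaw)@np.array([[np.cos(t),0,-np.sin(t)],[0,1,0],[np.sin(t),0,np.cos(t)]])
E
python3 - <<'E'
from h import *
movel((526,-6,330),max_speed=250)
movep((515,-258,350),tool(Rview(np.radians(-27.15))))
wait(.3)
s=read_state(); print(s["time"],s["eef_pos"],np.round(s["qpos"],2))
c=camera("wrist");save(c,"w5")
w=cloud(c); hsv=cv2.cvtColor(c["image"],cv2.COLOR_BGR2HSV)
m=(hsv[...,0]>4)&(hsv[...,0]<18)&(hsv[...,1]>130)&(hsv[...,2]>90)
N,L,S,C=cv2.connectedComponentsWithStats(m.astype(np.uint8))
for i in range(1,N):
    if S[i,4]>30: print(S[i],C[i],np.nanmedian(w[L==i],0))
a,b=camera("scene"),camera("top")
save(a,"s5");save(b,"t5")
E
```

```text
15.4667 [ 515.44768225 -257.14234498  349.88585294] [ 1.3   0.26 -1.14  1.91  0.52  0.75  1.  ]
[  0 194  28  49 552] [  9.49275362 215.9692029 ] [  634.71067004 -1665.62230131  -510.83020907]
[   0  248  142  129 6031] [ 39.48598906 309.95257835] [  785.96229078 -1227.61936525   -59.99736862]
[252 305  34  18 225] [268.50222222 316.95555556] [ 653.77994989 -343.81947475  286.64403376]
[ 83 402  10  18  38] [ 87.28947368 411.86842105] [ 1100.40271278 -1253.20117655   163.17630081]
```

View pics/w5.png

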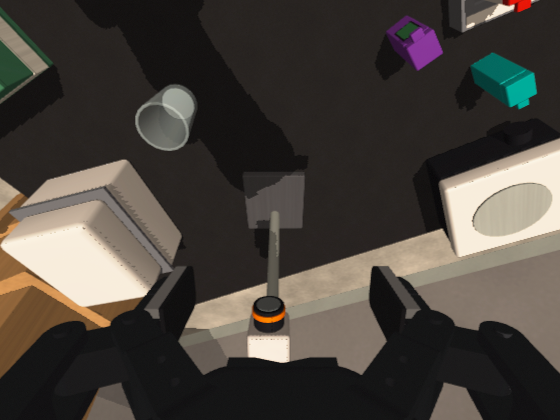

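The ring is at (268,317), with the lens barrel's front above it at about (268,304). The foot (275,200), post and head line up as expected. I'll segment the barrel by depth.

Run:
```python
from h import *
R=Rview(np.radians(-27.15)); o=np.array([655,-338,272.])
for n in("w5","s5","t5"):
    c=load(n); w=cloud(c); hsv=cv2.cvtColor(c["image"],cv2.COLOR_BGR2HSV)
    l=(w-o)@R; sel=(abs(l[...,1])<40)&(abs(l[...,2])<40)&(l[...,0]>-25)&(l[...,0]<60)
    org=sel&(hsv[...,0]>4)&(hsv[...,0]<18)&(hsv[...,1]>130)&(hsv[...,2]>90)
    front=sel&(hsv[...,2]<70)
    print(n,sel.sum())
    for nm,m in(("ring",org),("dark",front),("white",sel&(hsv[...,2]>120)&(hsv[...,1]<80))):
        if m.sum()>5: print("  ",nm,m.sum(),"pct2/50/98",np.percentile(l[m],[2,50,98],axis=0).round(1).tolist())
    # front disc: bins along x
    q=l[sel]; 
    for x in range(-24,30,4):
        b=q[(q[:,0]>=x)&(q[:,0]<x+4)]
        if len(b)>8: print("   x",x,len(b),np.percentile(b[:,1],[3,97]).round(1),np.percentile(b[:,2],[3,97]).round(1))
    for nm,lo,hi in(("foot",11,20),):
        g=(w[...,2]>lo)&(w[...,2]<hi)&(w[...,1]<-290)&(w[...,1]>-470)&(w[...,0]>630)&(w[...,0]<800)
        v,u=np.nonzero(cv2.morphologyEx(g.astype(np.uint8),cv2.MORPH_OPEN,np.ones((5,5),np.uint8))); p=ray(c,np.c_[u,v],16); print("  foot",cv2.minAreaRect(p[:,:2].astype(np.float32)))
```

```text
w5 2434
   ring 221 pct2/50/98 [[4.6, -25.5, -2.9], [7.8, -6.1, 12.2], [14.9, 9.6, 16.0]]
   dark 767 pct2/50/98 [[0.1, -22.8, -16.8], [1.9, -7.3, 6.5], [24.8, 7.5, 14.3]]
   white 1073 pct2/50/98 [[25.7, -28.6, 16.3], [38.5, -5.3, 19.6], [56.1, 14.9, 21.1]]
   x -4 12 [-15.2   4.9] [-11.    9.7]
   x 0 483 [-21.6   7.5] [-17.2  13.6]
   x 4 155 [-24.7  10.7] [-3.1 15.6]
   x 8 95 [-22.9   9.8] [ 3.7 16. ]
   x 12 71 [-20.4   7.5] [ 4.3 14.7]
   x 16 99 [-21.8   8.6] [ 0.9 14.1]
   x 20 98 [-22.1   9.7] [-0.3 14.2]
   x 24 490 [-28.4  14.4] [-17.   19.7]
   x 28 179 [-29.7  15.5] [-13.   20.9]
  foot ((714.456298828125, -375.45025634765625), (109.16572570800781, 131.20596313476562), 63.28081130981445)
s5 486
   ring 65 pct2/50/98 [[0.6, -14.5, -15.5], [7.3, 6.5, 7.8], [11.5, 12.8, 16.4]]
   dark 24 pct2/50/98 [[12.5, -3.3, -9.1], [15.2, 9.1, 1.9], [19.4, 12.9, 14.4]]
   white 373 pct2/50/98 [[19.4, -25.0, -20.9], [43.1, 14.9, 13.1], [59.4, 18.3, 21.5]]
   x 0 16 [-4.3  9.8] [-13.3  14.3]
   x 4 22 [-9.9 12.6] [-10.9  15.8]
   x 8 31 [-15.5  12.3] [-15.3  16.6]
   x 12 22 [-8.  13.2] 
[... 189 characters left out ...]
609375, 130.35882568359375), 63.02316665649414)
t5 614
   ring 68 pct2/50/98 [[3.7, -22.8, 1.9], [8.4, -4.0, 13.1], [12.3, 11.0, 17.7]]
   dark 6 pct2/50/98 [[15.6, 5.8, 2.1], [18.1, 7.5, 5.6], [21.0, 8.9, 7.5]]
   white 427 pct2/50/98 [[24.3, -28.2, -8.7], [42.4, -4.5, 19.9], [59.2, 16.1, 23.9]]
   x 0 28 [-20.6   9.3] [ 2.6 16.9]
   x 4 32 [-22.9   9.7] [ 3.7 17.9]
   x 8 34 [-23.5  10.6] [ 1.5 17.7]
   x 12 33 [-20.6   8.7] [ 1.9 14.9]
   x 16 30 [-21.3   9. ] [ 1.9 15.2]
   x 20 32 [-20.8   9.2] [ 1.6 15.6]
   x 24 35 [-26.4  15.1] [12.5 21.7]
   x 28 50 [-25.9  16.2] [-1.5 23. ]
  foot ((710.6022338867188, -373.79180908203125), (108.5914535522461, 122.67150115966797), 63.01902770996094)
```

Run:
```python
from h import *
yaw=np.radians(-27.0); R=Rview(yaw); o=np.array([655,-338,272.])
c=load("w5"); w=cloud(c); l=(w-o)@R
s=(abs(l[...,1]+6.5)<13)&(abs(l[...,2]+2)<13)&(l[...,0]>-4)&(l[...,0]<6); p=w[s]
m=np.median(p,0); q=p[abs((p-m)@R[:,0])<3]; u,S,V=np.linalg.svd(q-q.mean(0)); n=V[2]*np.sign(V[2,0])
print(len(q),"normal yaw",np.degrees(np.arctan2(n[1],n[0])),"pitch",np.degrees(np.arcsin(n[2])),"x",np.median((q-o)@R[:,0]))
L=o+R@np.array([np.median((q-o)@R[:,0]),-6.3,-2.2]); print("lens",L,"view",L-150*R[:,0])
v=L-150*R[:,0]
# red: cell origin so that window centre (15,0,48) -> view ; TCP 43 mm up the cell
org=v-R@np.array([15,0,48]); tcp=org+R@np.array([0,0,43]); print("tcp",tcp)
print(inverse_kinematics(tcp,tool(R)),inverse_kinematics(tcp,tool(R,-1)))
x=cloud(load("w4")); im=cv2.cvtColor(load("w4")["image"],cv2.COLOR_BGR2HSV); mm=(im[...,0]>130)&(im[...,0]<160)&(im[...,1]>120)
print("purple",np.nanpercentile(x[mm],[2,98],axis=0).round())
```

```text
344 normal yaw -27.521481035128367 pitch 23.86925660128719 x 0.9456337966765163
lens [ 653.73190625 -344.42452926  270.40576498] view [ 532.60298358 -282.70626049  207.01302572]
tcp [ 522.37286945 -277.49375699  196.14221286]
[ 1.01214425  0.45335036 -0.82603884  2.07206562  0.96986179  0.48402864
  0.59272938] [ 0.54537052  0.35578836 -0.22582287  2.09380835  0.46053017  0.29365236
 -2.10635271]
purple [[ 524. -115.    5.]
 [ 560.  -83.   91.]]
```

Run:
```python
from h import *
R=tool(Rz(np.radians(-4.15)))
movep((525.5,-6.6,200),R); wait(.2); print(read_state()["eef_pos"])
movel((525.5,-6.6,110),max_speed=150)
g=movel((525.5,-6.6,49),max_speed=80,guard=15); wait(.15); s=read_state(); print(g,s["time"],s["eef_pos"],s["ft_force"])
clamp(); s=read_state(); print(s["time"],s["eef_pos"],s["finger_gap"],s["ft_force"])
movel((525.5,-6.6,95),max_speed=60,guard=30); movel((525.5,-6.6,230),max_speed=150); wait(.4)
s=read_state(); e=np.array(s["eef_pos"]);T=np.array(s["tool_rot"]); print(s["time"],e,s["finger_gap"],s["ft_force"])
c=camera("wrist");save(c,"w6"); w=cloud(c); hsv=cv2.cvtColor(c["image"],cv2.COLOR_BGR2HSV)
l=(w-e)@T
b=l[230:270,262:302].reshape(-1,3); b=b[~np.isnan(b[:,0])]; print("back y",np.median(b,0)); print("tilt",np.linalg.lstsq(np.c_[b[:,0],b[:,2],np.ones(len(b))],b[:,1],rcond=None)[0])
m=((hsv[...,0]<8)|(hsv[...,0]>172))&(hsv[...,1]>120)&(abs(l[...,0])<25)&(l[...,2]<-38)&(l[...,2]>-60)
print("cap",m.sum(),np.nanmedian(l[m],0),np.nanpercentile(l[m],[2,98],axis=0))
```

```text
[525.68327479  -7.83177494 200.51659149]
False 18.75 [525.75788018  -6.66378289  49.41326215] [-0.68503675  0.6328288  -0.44341121]
19.3 [525.5304629   -6.62712854  49.13257532] 29.12362060677086 [-1.14693041 -1.61488604  4.81016948]
21.6667 [525.43996662  -6.54583775 229.81892231] 29.412644578171633 [-0.13828848  0.31309785 -1.57596221]
back y [ -0.78357275 -13.65953621  -3.15090981]
tilt [-2.76683782e-04  1.13393538e-03 -1.36599742e+01]
cap 5707 [ -0.79480641  -3.11725125 -46.48705314] [[-14.94021306 -13.98988722 -47.69754641]
 [ 13.44926671  13.65416948 -38.95018601]]
```

Run:
```python
from h import *
T=tool(Rview(np.radians(-27.0))); view=np.array([532.6,-282.7,207.0])
tcp=view-T@np.array([-.3,15.7,-4.7]); print(tcp)
movep(tcp+[-15,8,60],T)
movel(tcp,max_speed=60); wait(.6)
s=read_state(); print(s["time"],s["eef_pos"],np.array(s["eef_pos"])-tcp,np.degrees(cv2.Rodrigues(np.array(s["tool_rot"])@T.T)[0]).ravel(),s["finger_gap"],s["ft_force"])
a,b,c=camera("scene"),camera("top"),camera("wrist");save(a,"s7");save(b,"t7");save(c,"w7")
cv2.imwrite("pics/s7c.png",cv2.resize(a["image"][60:340,60:440],None,fx=2,fy=2,interpolation=2))
w=cloud(b); hsv=cv2.cvtColor(b["image"],cv2.COLOR_BGR2HSV);h=hsv[...,0].astype(int)
for nm,lo,hi in(("yellow",20,38),("blue",100,125)):
    m=(h>lo)&(h<hi)&(hsv[...,1]>120)&(hsv[...,2]>60)&(w[...,2]>85)&(w[...,2]<105)&(w[...,0]<575)&(w[...,0]>500)
    print(nm,m.sum(),np.median(w[m],0))
```

```text
[ 521.82784803 -276.87461655  196.10524669]
24.525 [ 521.83792685 -276.87643802  196.1219357 ] [ 0.01007882 -0.00182146  0.01668901] [ 0.00085376 -0.00168587 -0.00185867] 29.142235396833094 [-0.13996524  0.07024779 -1.37998093]
yellow 96 [536.02415419  72.14689648  96.77666212]
blue 129 [538.24206685 153.02914539  96.66788159]
```

View pics/s7c.png

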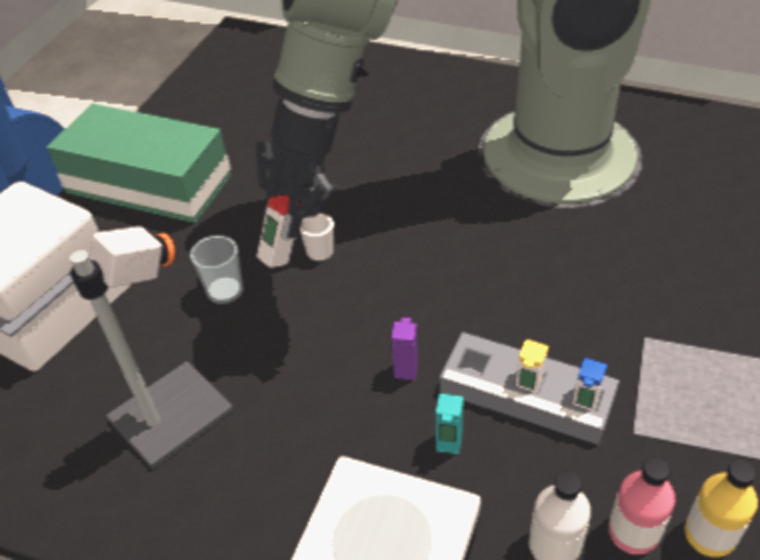

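The scene view shows red held tilted back with its dark window (crop 271,230) facing the orange lens ring (166,249). Yellow is in the middle socket (532,365), and blue and the bystanders are where they were. One numeric check from the scene camera remains.

Run:
```python
from h import *
R=Rview(np.radians(-27.0)); view=np.array([532.6,-282.7,207.0])
c=load("s7"); w=cloud(c); l=(w-view)@R; hsv=cv2.cvtColor(c["image"],cv2.COLOR_BGR2HSV)
f=(abs(l[...,1])<25)&(abs(l[...,2])<60)&(abs(l[...,0])<10)
win=f&(hsv[...,2]<130)&(hsv[...,0]>40)&(hsv[...,0]<90)&(hsv[...,1]>60)&(abs(l[...,2])<25)
print("front face",f.sum(),"window",win.sum(),"median (lens frame, rel. to view)",np.median(l[win],0).round(1),np.percentile(l[win],[3,97],axis=0).round(1).tolist())
q=l[win]; print("plane x=a*y+b*z+c",np.linalg.lstsq(np.c_[q[:,1:],np.ones(len(q))],q[:,0],rcond=None)[0].round(3))
# lens ring in the same camera, same frame (expect y,z about 0, x about 150+6)
m=(abs(l[...,1])<40)&(abs(l[...,2])<40)&(l[...,0]>140)&(l[...,0]<172)&(hsv[...,0]>4)&(hsv[...,0]<18)&(hsv[...,1]>130)
print("ring",m.sum(),np.percentile(l[m],[2,50,98],axis=0).round(1).tolist())
# bystanders: moved between first and now?
d=np.load("pics/first.npz"); a=d["images"].astype(int); 
for nm,(u,v) in dict(beaker=(169,195),cup=(219,179),clear=(340,320),pink=(380,312),yel=(421,312),purple=(262,235),turq=(285,272)).items():
    r=20; t=cv2.matchTemplate(c["image"][v-r-8:v+r+8,u-r-8:u+r+8],d["images"][v-r:v+r,u-r:u+r],cv2.TM_CCOEFF_NORMED); print(nm,np.array(cv2.minMaxLoc(t)[3])-8,round(t.max(),2))
```

```text
front face 420 window 41 median (lens frame, rel. to view) [0.7 3.3 1.6] [[-1.3, -5.7, -12.3], [2.5, 9.1, 16.2]]
plane x=a*y+b*z+c [ 0.141 -0.011  0.333]
ring 67 [[150.1, -8.6, -13.4], [156.2, 13.5, 9.4], [160.8, 18.6, 18.7]]
beaker [0 0] 0.98
cup [1 1] 0.79
clear [0 0] 1.0
pink [0 0] 1.0
yel [0 0] 1.0
purple [0 0] 1.0
turq [0 0] 1.0
```

Run:
```python
from h import *
d=np.load("pics/first.npz"); t=load("t7")["image"]
u,v,r=380,302,14; m=cv2.matchTemplate(t[v-r-8:v+r+8,u-r-8:u+r+8],d["imaget"][v-r:v+r,u-r:u+r],cv2.TM_CCOEFF_NORMED); print("cup top",np.array(cv2.minMaxLoc(m)[3])-8,m.max())
finish_job(); s=read_state(); print(s["time"],s["finger_gap"])
```

```text
cup top [8 3] 0.18666673
the job is handed in; nothing more can be done
the job is handed in; nothing more can be done
```

The job is handed in at about 24.7 s on the robot clock. The yellow cell is in the middle socket, and the red cell is held in front of the lens.

- **Yellow:** It is seated and released. From close up, its cap is at the same height as the red and blue caps (95.6 mm), with the same yaw and its tab towards the stripe.
- **Red:** Its window is at the viewing point and it was still gripped, with a finger gap of 29 mm. The arm stood within 0.02 mm and 0.01° of the commanded pose.
    - **Position check:** The scene camera puts the window about 1 mm off in distance and 2–3 mm off centre, which is at the limit of its pixels.
    - **Angle check:** A rough plane fit on only 41 window pixels gave 8° of yaw, which I judged to be noise. A separate fit to the lens front gave a line of sight of -27.5° yaw and 23.9° down, against the -27.0° and 25° I used.
- **Bystanders:** The beaker and the three bottles had not moved in the scene view.
- **Cup:** This check did not agree. The scene view matched at 0.79 with a shift of about 1 px. The top view gave no usable match (0.19), possibly because the arm or its shadow covers the cup there. I handed in without resolving it. No planned path took the gripper or the held cell near the cup.

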